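Peel the top forming tray off a clipped stack and hold it ready for filling

ROBOT

A 7-joint arm with a two-finger parallel gripper is mounted at the origin on the work surface. World frame = base frame: x ahead of the robot, y to its left, z up, the work surface at z = 0. Lengths are in m, angles in rad, forces in N, time in s.
With the tool pointing down it reaches from about 0.4 to 0.85 m from the base axis. Payload 4.5 kg.
Tool frame: the origin (TCP) lies between the finger pads, 19 mm behind the fingertips; this is the grasp point; z points along the fingers, y is the line along which they close (so a half turn about z gives the same grasp; the last joint's range is limited). The gripper opens to 85 mm and grips with 20 to 120 N. Pads are 22 mm wide; open, the fingers measure 114 mm over their backs; the gripper's body (76 mm by 85 mm) begins 54 mm behind the grasp point. The pads swing forward as they close: fully open they stand 13 mm farther back than shut.
Start: joints at [-1.182, 0.689, -0.195, 1.565, 0.157, 0.902, -0.215], TCP at [0.217, 0.586, 0.25] pointing down, gripper open.
Joint ranges: [-3.01, 3.01], [-0.46, 2.08], [-1.47, 1.51], [0.13, 2.56], [-1, 4.14], [0.04, 2.09], [-2.66, 2.66]. Speed limits (rad/s): [2.57, 2.57, 3.14, 3.14, 3.14, 3.14, 3.14].

INTERFACE

Orientations are given as a unit quaternion [x, y, z, w].
In Python, from cell import env gives the robot as it stands. Calls block until the motion is done:
- env.move_ptp(position, orientation): joint-space move of the TCP to a pose.
- env.move_straight(position, rotation=None, feed=0.15, threshold=None): straight line of the TCP; rotation=None keeps the orientation; feed is the mean speed in m/s. With threshold (N) it stops when the force on the tool has changed by that much, and returns True; else False.
- env.set_joints(angles): joint-space move.
- env.grip(opening, grip_force=None): opening from 0.0 (shut) to 1.0 (fully open); grip_force is the grip in N (None keeps the last); returns when the fingers have stopped.
- env.hold(seconds).
- env.ik(position, orientation): joint angles nearest the present ones, or None.
- env.get_obs(): the state.
- env.snapshot(name): name is "scene" or "top" or "wrist"; returns a dict with "pixels" (400x640x3 uint8, blue, green, red), "z_map" (400x640 float32, m along the optical axis (not along the pixel's ray), 0 where there is no reading), "mtx" (3x3 intrinsics, pixels), "R" (3x3) and "t" (3): a world point X has camera coordinates R X + t. Camera axes: x right, y down, z forward; pixel columns grow to the right and rows downward; lengths in m; the calibration is good to about 2 mm. A picture is of the moment at which its call begins.
A pose or a line that the arm cannot do raises env.MotionError and nothing moves.
- env.job_done(): hands the job in; it is judged then, once.
The state is a dict: "clock": time; "q": joint angles; "joint_velocities": joint speeds; "joint_efforts": joint torques, N m; "position": TCP position; "ee_rot": TCP orientation; "force": force on the tool from outside, world axes, zero at the start; "ft_torque": the same for the moment, N m; "opening": opening from 0.0 (shut) to 1.0 (fully open); "gripper_force": force on a finger pad.
Only numpy, scipy, OpenCV 4.12 (cv2) and the standard library are available. Lean on these libraries where they do the work, as an engineer would, in place of code of your own. Each camera call takes 0.05 s, during which the arm holds its last target. There are 200 camera calls.

TASK

Pull the red keeper all the way out so that it no longer covers the edge of the nested trays. Then peel the blue top tray off the stack by its orange lug: raise that corner first, as if opening a lid, while the opposite corner still sits in the stack, and only then lift the tray away. Finish with the gripper still holding the tray by its lug, level, still and open side up, centred over the black filling mat about 15 cm above the bench; leave the tools and pots lying around where they are.

Things in the scene. Friction and masses are not known exactly. Their poses are not given: they have to be found in the camera images.
- rack: Fixed rack with the lower trays (red, orange, yellow, green) of a nested stack, on a steel base 200 x 160 x 8 mm. Origin: centre of the base's underside, on the bench; x along the trays' long side, y towards the keeper, z up. The stack's rim is 62 mm above the bench. Four small steel clips on its long sides (see clip0) hold the blue tray's flange; they are not handled.
- keeper (a joint): The red keeper, a push-fit cap sliding on the rack along rack +y: 0 = pushed in (its tongue covers 10 mm of the tray's flange in the middle of the long +y side and locks the tray down), 0.036 m = fully out, at its stop. It holds by about 5 N of friction and stays where it is left.
- keeper_fin (a point): Top centre of the keeper's upright fin, 99.5 mm above the bench. The fin is 40 mm wide (along rack x), 10 mm thick (along rack y) and stands 28 mm above the tongue (tongue top 71.5 mm above the bench). Pinch it across its thickness; it slides along rack +y. The tongue reaches 29 mm from the fin's middle towards the stack, 5 mm outward.
- tray: Blue top tray, loose, about 0.1 kg, 28 mm high: cup 120 x 80 mm outside, walls 3 mm; flange 150 x 110 mm, 4 mm thick. Origin: centre of its floor's underside; x along the long side, z up (open side). It starts seated in the rack, axes like the rack's, origin 38 mm and flange top 66 mm above the bench. Its cup has about 5 mm of play in the stack.
- lug (a point): Top centre of the tray's orange lug, at (62, -42, 60) mm in the tray's frame. The lug is an upright plate 10 mm thick, 30 mm wide, standing 32 mm above the flange's top, across the tray's corner: its thickness lies along the tray's (1, -1) direction in x, y, its width along (1, 1). Pinch it across its thickness from above.
- far_corner (a point): Underside of the flange's corner diagonally across from the lug, at (-75, 55, 24) mm in the tray's frame: the corner about which the tray hinges when it is peeled. It starts 62 mm above the bench, resting on the stack's rim.
- clip0 (a joint): One of four alike 12 mm wide clips, at rack (x, y) = (-55, 60), (55, 60), (-55, -60) and (28, -60) mm, reaching 5 mm over the tray's flange. Hinged at the outer end: 0 = lying on the flange, grows to 1.9 rad as the rising flange folds it up, which takes about 3 N each; the tray is free of a clip after some 9 mm of rise there, and the clip stays up.
- mat: Fixed black rubber filling mat, 150 x 150 x 4 mm, with a yellow ring and dot at its centre. Origin: centre of its underside, on the bench.
- screwdriver: Bystander, not to be disturbed: screwdriver, 190 mm long. Origin: underside, about the middle of its length; it lies along its x.
- brush: Bystander, not to be disturbed: brush, 170 mm long. Origin: underside, about the middle of its length; it lies along its x.
- hammer: Bystander, not to be disturbed: hammer, 300 mm long. Origin: underside, about the middle of its length; it lies along its x.
- tape_roll: Bystander, not to be disturbed: paper-coloured ring, 96 mm across, 25 mm high. Origin: centre of its underside.
- plaster_bowl: Bystander, not to be disturbed: green bowl, 120 mm across, 55 mm high. Origin: centre of its underside.
- resin_jar: Bystander, not to be disturbed: white jar with blue cap, 64 mm across, 90 mm high. Origin: centre of its underside.
- wrench: Bystander, not to be disturbed: wrench, 180 mm long. Origin: underside, about the middle of its length; it lies along its x.
Things that resemble listed ones, but are neither listed nor needed, are in the scene too. Of the things like the tray, leave any that is pink; of the rest the smaller one is meant.

How it is judged:
On the way, in this order (a step that is already met when the one before it is completed fails the run):
1. the keeper is pulled out while the tray still sits in the stack (value of joint keeper above 0.026 m and z of lug in the frame of rack below 0.106 m and z of far_corner in the frame of rack below 0.068 m), for 0.1 s.
2. the lug's corner is raised at least 25 mm while the opposite corner is still within 9 mm of its seat (value of joint keeper above 0.02 m and z of lug in the frame of rack above 0.123 m and z of far_corner in the frame of rack below 0.071 m and contact force between tray and the fingers above 0.5 N), for 0.1 s.
At the end, for the whole second after the job is handed in: Keeper still out (over 20 mm); tray held by its lug (grip over 1 N, TCP within 40 mm of the lug top), open side up within 0.2 rad of level, its origin within 40 mm of the mat centre seen from above and 90 to 220 mm above the bench, at rest (under 30 mm/s, 0.2 rad/s), clear of the rack (value of joint keeper above 0.02 m and horizontal distance between tray and mat below 0.04 m and height (world z) of tray between 0.09 and 0.22 m and angle between tray's own z axis and vertical below 0.2 rad and contact force between tray and the fingers above 1 N and contact force between tray and rack below 0.1 N and linear speed of tray below 0.03 m/s and angular speed of tray below 0.2 rad/s and distance between the grasp point and lug below 0.04 m); the arm keeps its last pose, push and grip.
It fails at once if a bystander (tool, tape roll, bowl or jar) is moved more than 30 mm (distance of any of screwdriver, brush, hammer, tape_roll, plaster_bowl, resin_jar, wrench from where it was at the start of the episode above 0.03 m).
It also fails if it takes over 54 s, if anything falls off the work surface, if the arm or the gripper's body presses on something with over 40 N, if the wrist force passes 120 N, or if a joint passes its speed limit or range.

## Working session

There is one attempt and no reset: what is moved stays moved. The work goes in short steps, each a Python script; the robot and the scene stay as the last script left them, time stands still between calls to the robot, and variables do not carry over. Pictures are saved under pics/ and viewed, at most 10 in all, crops included, and the job is handed in when it is done.

```bash
mkdir -p pics
cat > h.py <<'E'
import numpy as np, cv2, pickle
from scipy.spatial.transform import Rotation as Rt
from cell import env
def snap(n,f):
    s=env.snapshot(n); cv2.imwrite(f'pics/{f}.png',s['pixels']); pickle.dump({k:s[k] for k in('pixels','z_map','mtx','R','t')},open(f'pics/{f}.pkl','wb')); return s
def load(f): return pickle.load(open(f'pics/{f}.pkl','rb'))
def cloud(s):
    z=s['z_map'];v,u=np.indices(z.shape);K=s['mtx']
    c=np.stack([(u-K[0,2])/K[0,0]*z,(v-K[1,2])/K[1,1]*z,z],-1)
    return (c-s['t'])@s['R']   # R^T (c-t)
def down(yaw): # tool z down, tool y at angle yaw in world
    y=np.array([np.cos(yaw),np.sin(yaw),0]);z=np.array([0,0,-1.]);x=np.cross(y,z)
    return Rt.from_matrix(np.stack([x,y,z],1))
E
python3 - <<'E'
from h import *
for n in('scene','top'): 
    s=snap(n,n+'0'); print(n,s['mtx'][0],-s['R'].T@s['t'],s['R'][2])
E
```

```text
scene [474.59296441   0.         316.79981638] [ 1.29719447 -0.07398095  1.09502946] [-0.59762134  0.05549564 -0.79985559]
top [441.48766628   0.         321.84472212] [ 0.41751189 -0.0129223   1.34185254] [ 0.10262483  0.01227215 -0.99464443]
```

View pics/scene0.png

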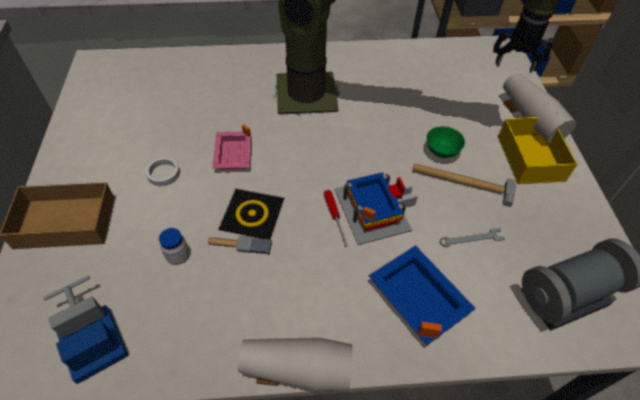

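View pics/top0.png

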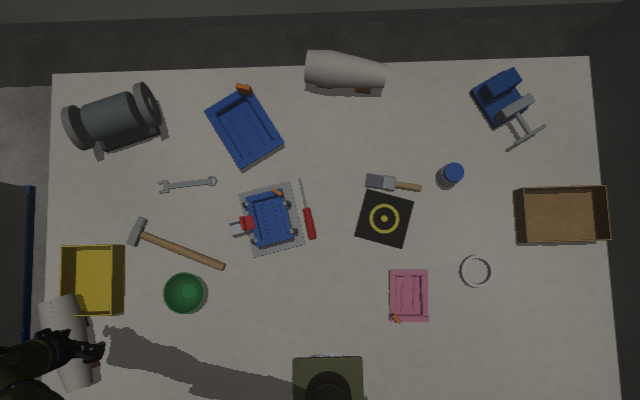

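Candidates for the tray are the pink one (top 409,295), the large blue one (top 244,128) and the small blue one in the rack (top 270,218). The rack one fits the description: it's the smaller non-pink tray, sits on coloured trays, and has the red keeper at top (243,225). The orange lug is at (278,192) in top and (368,213) in scene. Next I'll check it in a close crop and measure it.

Run:
```python
from h import *
a=load('top0')['pixels'][165:275,215:335]; b=load('scene0')['pixels'][160:260,310:430]
f=lambda x:cv2.resize(np.clip(x.astype(float)*1.5,0,255).astype(np.uint8),None,fx=5,fy=5,interpolation=cv2.INTER_CUBIC)
A=f(a)[:, :400+200]; B=f(b)
A=cv2.resize(A,(400,367));B=cv2.resize(B,(400,333))
o=np.zeros((367,800,3),np.uint8);o[:,:400]=A;o[:333,400:]=B
cv2.imwrite('pics/crop.png',o)
s=load('top0');P=cloud(s)
for n,(u0,v0,u1,v1) in dict(base=(235,180,306,260)).items():
    Q=P[v0:v1,u0:u1].reshape(-1,3);I=s['pixels'][v0:v1,u0:u1].reshape(-1,3).astype(int)
    h=cv2.cvtColor(s['pixels'],cv2.COLOR_BGR2HSV)[v0:v1,u0:u1].reshape(-1,3)
for nm in('top0','scene0'):
    s=load(nm);P=cloud(s);h=cv2.cvtColor(s['pixels'],cv2.COLOR_BGR2HSV)
    (u0,v0,u1,v1)=(225,175,310,262) if nm=='top0' else (325,165,420,245)
    m=np.zeros(h.shape[:2],bool);m[v0:v1,u0:u1]=1
    H,S,V=h[...,0],h[...,1],h[...,2];z=P[...,2]
    for n,mm in dict(blueflange=m&(H>100)&(H<125)&(S>120)&(z>.060)&(z<.072),orange=m&(H>5)&(H<16)&(S>130)&(z>.072),red=m&((H<4)|(H>175))&(S>130)&(z>.05),redtop=m&((H<4)|(H>175))&(S>130)&(z>.09),lugtop=m&(H>5)&(H<16)&(S>130)&(z>.092)).items():
        q=P[mm]; 
        if len(q)<3: print(nm,n,len(q));continue
        print(nm,n,len(q),q.mean(0).round(4),q[:,2].min().round(4),q[:,2].max().round(4))
        if n=='blueflange': print(cv2.minAreaRect((q[:,:2]*1000).astype(np.float32)))
        
    # base: z 4-12mm
    mm=m&(z>.004)&(z<.012)&(S<60); q=P[mm];print('base',len(q),cv2.minAreaRect((q[:,:2]*1000).astype(np.float32)))
    # yellow ring
    mm=(H>20)&(H<35)&(S>120)&(V>60)&(abs(z)<.015)&(np.linalg.norm(P[...,:2]-[.65,-.2],axis=-1)<.25)
    q=P[mm];print('ring',len(q),q.mean(0) if len(q) else 0, cv2.minEnclosingCircle((q[:,:2]*1000).astype(np.float32)) if len(q) else 0)
```

```text
top0 blueflange 753 [0.5095 0.1567 0.0662] 0.06 0.0719
((514.5982055664062, 158.83070373535156), (148.66050720214844, 109.15660095214844), 12.912969589233398)
top0 orange 31 [0.5826 0.1298 0.098 ] 0.08 0.1046
top0 red 173 [0.4992 0.2166 0.0941] 0.0659 1.3419
top0 redtop 47 [0.4943 0.2193 0.152 ] 0.0908 1.3419
top0 lugtop 29 [0.583  0.1305 0.099 ] 0.0956 0.1046
base 1478 ((518.0333862304688, 172.8309326171875), (258.4609069824219, 262.8339538574219), 88.46939849853516)
ring 368 [ 0.50473612 -0.18286714  0.00499494] ((505.7025146484375, -183.43203735351562), 46.77573776245117)
scene0 blueflange 687 [0.5188 0.1586 0.0646] 0.06 0.0706
((518.1329956054688, 155.0460205078125), (151.63783264160156, 110.25068664550781), 12.328848838806152)
scene0 orange 83 [0.5974 0.127  0.1007] 0.0723 1.095
scene0 red 191 [0.5079 0.2185 0.0786] 0.0511 0.1022
scene0 redtop 51 [0.5078 0.2232 0.0971] 0.09 0.1022
scene0 lugtop 41 [0.6043 0.1265 0.1205] 0.0922 1.095
base 1039 ((503.8455810546875, 166.13294982910156), (283.8749694824219, 269.1770935058594), 86.72752380371094)
ring 461 [ 0.5078573  -0.18460259  0.0040622 ] ((506.5694274902344, -184.07362365722656), 49.199607849121094)
```

View pics/crop.png

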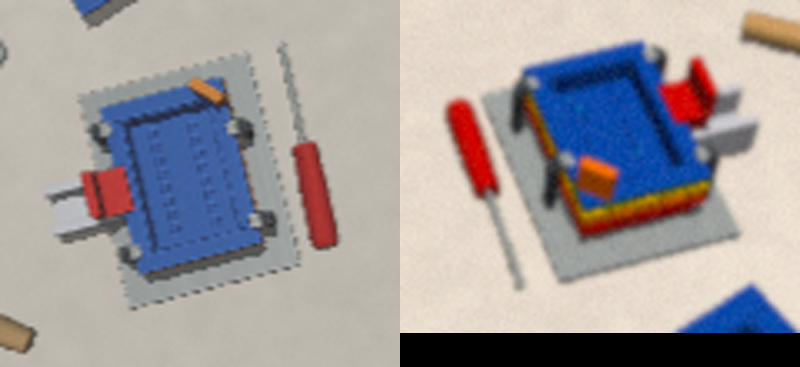

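The crop confirms the small blue tray in the rack, with the lug at its +x,-y corner and the keeper pushed in. The measured flange is 149x109 mm, its top is at z≈66 mm and yaw is ≈12.6°. The lug top is at z≈0.099. All of these match the description. Next is a wrist view from above to refine the positions.

Run:
```python
from h import *
print(env.get_obs()['clock'])
psi=np.radians(12.6)
for y in(psi+np.pi/2,psi-np.pi/2,psi-np.pi/4,psi+.75*np.pi):
    q=env.ik([.5,.229,.096],down(y).as_quat());print(np.degrees(y),None if q is None else np.round(q,2))
env.grip(0.45)
y=psi-np.pi/2
try: env.move_ptp([.5,.2,.33],down(y).as_quat())
except env.MotionError as e: print(e); env.move_ptp([.5,.2,.33],down(y+np.pi).as_quat())
s=snap('wrist','w0'); print(-s['R'].T@s['t'],s['R'][2],env.get_obs()['clock'])
P=cloud(s);h=cv2.cvtColor(s['pixels'],cv2.COLOR_BGR2HSV);H,S,V=h[...,0],h[...,1],h[...,2];z=P[...,2]
for n,mm in dict(blueflange=(H>100)&(H<125)&(S>120)&(abs(z-.066)<.003),lug=(H>5)&(H<16)&(S>130)&(abs(z-.098)<.004),fin=((H<4)|(H>175))&(S>130)&(abs(z-.0995)<.003),tongue=((H<4)|(H>175))&(S>130)&(abs(z-.0715)<.003)).items():
    q=P[mm];print(n,len(q))
    if len(q)>5: print(q.mean(0).round(4),cv2.minAreaRect((q[:,:2]*1000).astype(np.float32)))
```

```text
0.1
102.60000000000001 [-0.34  0.84 -0.29  1.91  0.5   0.47  0.8 ]
-77.39999999999999 [-0.67  0.85  0.27  1.93 -0.51  0.43 -1.37]
-32.4 [-0.56  0.83  0.07  1.92 -0.14  0.4  -0.94]
147.6 [-0.23  0.87 -0.49  1.9   0.74  0.56  1.36]
[0.58108084 0.22054008 0.45397413] [-0.31275575 -0.07010937 -0.94724259] 2.4417
blueflange 3770
[0.5181 0.1576 0.0659] ((516.3731079101562, 157.06011962890625), (148.27308654785156, 109.61058044433594), 13.099050521850586)
lug 223
[0.5862 0.131  0.0981] ((586.3214111328125, 130.7992401123047), (29.496809005737305, 9.279815673828125), 58.579345703125)
fin 258
[0.5009 0.2298 0.0995] ((500.1943359375, 229.86495971679688), (40.02710723876953, 9.888972282409668), 13.831225395202637)
tongue 517
[0.5041 0.2138 0.0718] ((504.07366943359375, 214.052001953125), (38.90568923950195, 22.4979305267334), 12.848766326904297)
```

View pics/w0.png

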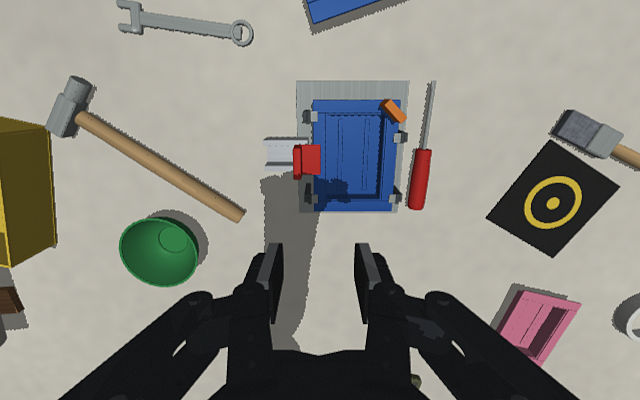

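The wrist view agrees with the first two: the fin is at pixel (298,160), the lug at (393,111), and the keeper is in. Heights are 0.0995, 0.098 and 0.066, which match. Next I'll pull the keeper.

Run:
```python
from h import *
psi=np.radians(13.2); yr=np.array([-np.sin(psi),np.cos(psi),0])
fin=np.array([.5002,.2299,.096]); up=lambda p,z:[p[0],p[1],z]
env.move_straight(up(fin,.16),down(psi-np.pi/2).as_quat(),feed=.2)
print('down hit',env.move_straight(fin,feed=.08,threshold=8))
env.grip(0,40); o=env.get_obs();print(o['position'],o['opening'],o['gripper_force'],o['force'])
env.move_straight(fin+.0355*yr,feed=.05); o=env.get_obs();print(o['position'],o['opening'],o['force'],o['clock'])
env.grip(.45); p=o['position'];env.move_straight(up(p,.2),feed=.2)
env.move_ptp([.56,.12,.3],down(psi-np.pi/4).as_quat())
s=snap('wrist','w1');print(env.get_obs()['clock'])
P=cloud(s);h=cv2.cvtColor(s['pixels'],cv2.COLOR_BGR2HSV);H,S,V=h[...,0],h[...,1],h[...,2];z=P[...,2]
for n,mm in dict(blueflange=(H>100)&(H<125)&(S>120)&(abs(z-.066)<.003),lug=(H>5)&(H<16)&(S>130)&(abs(z-.098)<.004),fin=((H<4)|(H>175))&(S>130)&(abs(z-.0995)<.003)).items():
    q=P[mm];print(n,len(q))
    if len(q)>5: print(q.mean(0).round(4),cv2.minAreaRect((q[:,:2]*1000).astype(np.float32)))
```

```text
down hit False
[0.50051263 0.22991627 0.09653447] 0.10859159530833695 41.18473291397095 [-0.34382217 -0.03631812  3.80007717]
[0.49281017 0.263607   0.09650047] 0.10616639566588917 [ 0.63098887 -2.68836384  6.69348962] 5.625
7.5083
blueflange 4737
[0.5165 0.1628 0.066 ] ((516.2910766601562, 157.43873596191406), (149.47445678710938, 109.91468811035156), 12.902142524719238)
lug 242
[0.5863 0.1313 0.098 ] ((586.2117309570312, 131.21517944335938), (29.404741287231445, 9.040517807006836), 59.59697341918945)
fin 382
[0.493  0.2636 0.0995] ((492.3636474609375, 263.7828063964844), (39.866371154785156, 9.865310668945312), 12.434032440185547)
```

View pics/w1.png

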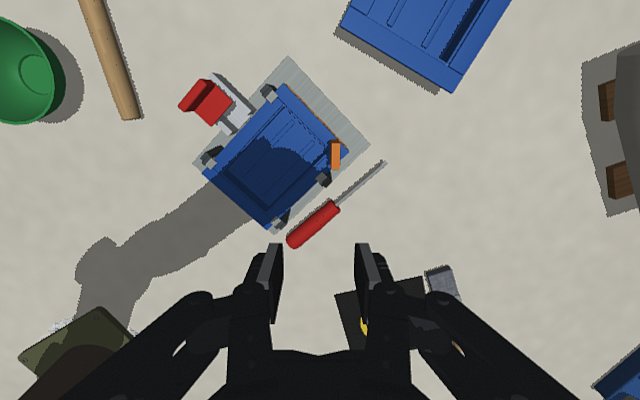

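The keeper is out: the fin moved about 34.5 mm to pixel (205,100), and the tray is still seated. The lug is at pixel (335,155), which is (0.5863, 0.1312). Next I'll grip the lug and peel about the far corner.

Run:
```python
from h import *
psi=np.radians(13.1); Rz=Rt.from_euler('z',psi)
c=np.array([.5163,.1573,.038]); far=c+Rz.apply([-.075,.055,.024]); lug=np.array([.5863,.1312,.091])
print('lug pred',c+Rz.apply([.062,-.042,.060]))
R0=down(psi-np.pi/4)
env.grip(.38)
env.move_straight([lug[0],lug[1],.15],R0.as_quat(),feed=.2)
print('hit',env.move_straight(lug,feed=.08,threshold=8))
env.grip(0,90); o=env.get_obs();print(o['position'],o['opening'],o['gripper_force'],o['force'])
p0=np.array(o['position']); d=lug-far; d[2]=0; d/=np.linalg.norm(d); ax=np.cross(d,[0,0,1])
R0=Rt.from_quat(o['ee_rot'])
for th in np.linspace(.04,.2,5):
    r=Rt.from_rotvec(ax*th)
    env.move_straight(far+r.apply(p0-far),(r*R0).as_quat(),feed=.03)
    o=env.get_obs();print(round(th,2),np.round(o['position'],4),np.round(o['force'],1),round(o['opening'],3))
env.hold(.3); s=snap('scene','s2');snap('wrist','w2');print(env.get_obs()['clock'])
np.savez('peel.npz',p0=p0,far=far,ax=ax,q0=R0.as_quat())
im=s['pixels'][150:260,310:450];cv2.imwrite('pics/s2c.png',cv2.resize(im,None,fx=5,fy=5,interpolation=cv2.INTER_CUBIC))
```

```text
lug pred [0.58620586 0.13044539 0.098     ]
hit False
[0.58678492 0.13130767 0.09179982] 0.09897189529442658 88.67985963821411 [-0.74379601 -0.60390238  4.97294428]
0.04 [0.5856 0.1319 0.0984] [ 0.8  0.3 -3.3] 0.097
0.08 [0.5841 0.1325 0.1053] [ 0.8  0.6 -1.2] 0.099
0.12 [0.5823 0.133  0.1118] [ 0.7 -0.7 -1.6] 0.102
0.16 [0.5804 0.1341 0.1183] [ 0.3 -0.4 -1.4] 0.095
0.2 [0.5782 0.1348 0.1246] [ 1.1  0.4 -0.8] 0.098
12.1833
```

View pics/s2c.png

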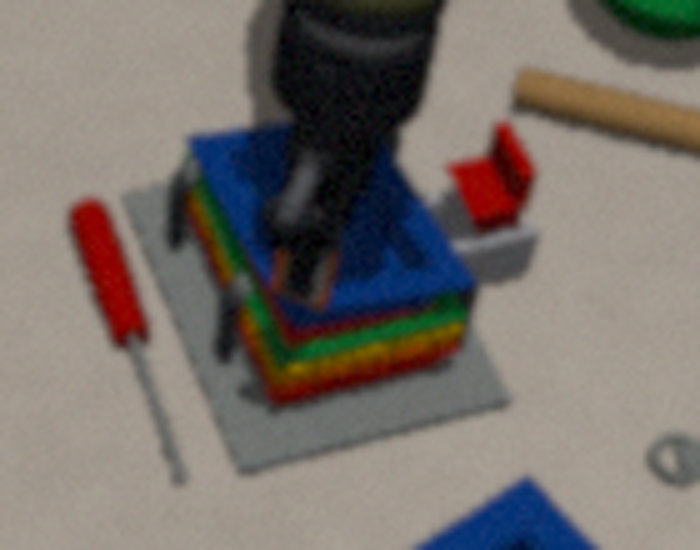

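The tray is tilted in the gripper, with its near corner at crop (300,310) raised. The far side still sits on the stack, and the keeper is out at (500,180). Before lifting, I'll check the tray's pose numerically.

Run:
```python
from h import *
psi=np.radians(13.1);Rz=Rt.from_euler('z',psi);c=np.array([.5163,.1573,.0])
for n in('s2','w2'):
    s=load(n);P=cloud(s);h=cv2.cvtColor(s['pixels'],cv2.COLOR_BGR2HSV)
    L=Rz.inv().apply((P-c).reshape(-1,3)).reshape(P.shape)
    m=(h[...,0]>100)&(h[...,0]<125)&(h[...,1]>110)&(L[...,2]>.055)&(L[...,2]<.12)&(abs(L[...,0])<.085)&(abs(L[...,1])<.065)
    m&=(abs(L[...,0])>.0615)|(abs(L[...,1])>.0415)
    q=L[m]; A=np.c_[q[:,:2],np.ones(len(q))]; w=np.ones(len(q),bool)
    for _ in range(8):
        k=np.linalg.lstsq(A[w],q[w,2],rcond=None)[0]; w=abs(A@k-q[:,2])<.004
    f=lambda x,y:k@[x,y,1]
    print(n,w.sum(),len(q),'far flange top',f(-.075,.055).round(4),'lug corner',f(.062,-.042).round(4),'slopes',k[:2].round(3))
```

```text
s2 389 416 far flange top 0.0638 lug corner 0.0989 slopes [ 0.172 -0.119]
w2 10351 10370 far flange top 0.0655 lug corner 0.1001 slopes [ 0.169 -0.117]
```

The wrist-view plane fit has the lug top at about 0.131 m, and the far corner's underside still at about 0.0615 m, so it's seated. Step 2 is met, so I'll lift away and carry the tray to the mat.

Run:
```python
from h import *
d=np.load('peel.npz');R0=Rt.from_quat(d['q0']);p0=d['p0']
o=env.get_obs();p=np.array(o['position'])
env.move_straight(p+[0,0,.08],feed=.06)
env.move_straight([p0[0],p0[1],.26],R0.as_quat(),feed=.08)
o=env.get_obs();print(o['position'],o['opening'],o['force'],o['clock'])
off=p0-np.array([.5163,.1573,.038]); T=np.array([.506,-.184,.15])+off
env.move_straight([T[0],T[1],.26],feed=.12)
env.move_straight(T,feed=.06); env.hold(.5)
o=env.get_obs();print(T,o['position'],o['opening'],o['gripper_force'],o['force'],o['clock'])
s=snap('scene','s3');snap('top','t3');w=snap('wrist','w3')
P=cloud(w);h=cv2.cvtColor(w['pixels'],cv2.COLOR_BGR2HSV)
m=(h[...,0]>100)&(h[...,0]<125)&(h[...,1]>110)&(P[...,2]>.14)&(P[...,2]<.22)&(np.linalg.norm(P[...,:2]-[.506,-.184],axis=-1)<.14)
q=P[m];k=None
qq=q[q[:,2]>.166];A=np.c_[qq[:,:2],np.ones(len(qq))];k=np.linalg.lstsq(A,qq[:,2],rcond=None)[0]
print(len(qq),qq.mean(0),k,cv2.minAreaRect((qq[:,:2]*1000).astype(np.float32)))
cv2.imwrite('pics/s3c.png',np.hstack([cv2.resize(s['pixels'],(400,250)),cv2.resize(w['pixels'],(400,250))]))
```

```text
[0.5861011  0.13143257 0.25935375] 0.09689483445461086 [ 0.58699184  0.15137298 -0.50548643] 14.5167
[ 0.57648492 -0.20999233  0.20379982] [ 0.57648229 -0.21000029  0.20383017] 0.09449672420816642 88.62782835960388 [ 0.09503036  0.91855129 -0.97969824] 19.0917
15845 [ 0.51025456 -0.15568257  0.17740239] [0.01496183 0.01411108 0.17196489] ((508.3577575683594, -181.76571655273438), (156.0728302001953, 105.81509399414062), 13.381586074829102)
```

View pics/s3c.png

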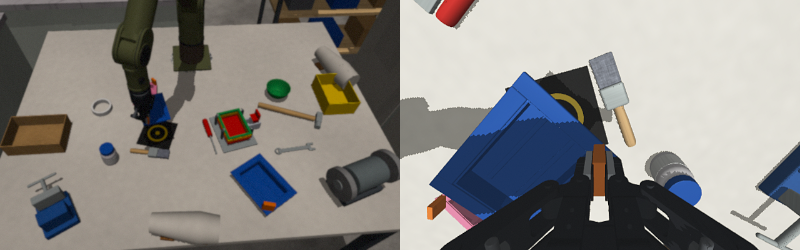

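The tray is held level over the mat: its fitted centre is about (0.508, -0.182) against the mat at (0.506, -0.184), the tilt is about 0.02 rad and the grip 89 N. It looks offset from the mat in the scene view only because it's raised. The keeper is still out at (255,117), and the bystanders look undisturbed.

```bash
python3 -c "
from cell import env
print(env.job_done())"
```

```text
the job is handed in; nothing more can be done
None
```

The job is handed in, with no verdict returned: I pulled the keeper out about 35 mm, peeled the tray up by its lug corner first, and left it held level about 15 cm above the bench, within about 3 mm of the mat's centre.

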